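Hold a clutch hub's spring pack compressed in the bench press

ROBOT

A 6-joint arm with a two-finger parallel gripper is mounted at the origin on the work surface. World frame = base frame: x ahead of the robot, y to its left, z up, the work surface at z = 0. Lengths are in m, angles in rad, forces in N, time in s.
With the tool pointing down it reaches from about 0.25 to 0.775 m from the base axis. Payload 4 kg.
Tool frame: the origin (TCP) lies midway between the tips of the shut fingers; the grasp point (between the pads) lies 19 mm behind it; z points along the fingers, y is the direction in which the jaws open and shut (so a half turn about z gives the same grasp; the last joint's range is limited). The gripper opens to 94 mm and grips with 3 to 60 N. Pads are 16 mm wide; open, the fingers measure 119 mm over their backs; the gripper's body (75 mm by 177 mm) begins 78 mm behind the grasp point.
Start: joints at [-1.337, 0.087, 1.371, -0, 1.684, -0.103], TCP at [0.182, -0.519, 0.206] pointing down, gripper open.
Joint ranges: [-3.1, 3.1], [-0.76, 2.03], [0.27, 2.55], [-1.08, 4.22], [0.17, 2.65], [-2.57, 2.57]. Speed limits (rad/s): [2.79, 2.79, 3.14, 3.14, 3.14, 3.14].

INTERFACE

Orientations are given as [roll, pitch, yaw] about the fixed x, y, z axes, in that order (R = Rz(yaw) Ry(pitch) Rx(roll)).
In Python, from bench import get_obs, snapshot, ticket gives the robot as it stands.
- The arm moves only by the shell command python3 -m creep 'ROWS' [OPENING]. ROWS is JSON, a list that holds one entry, the list of rows, each a list of 4 numbers: the shift along the tool's x, y, z in mm, then the turn about the tool's z in degrees. A call has 1 to 8 rows; each row shifts and turns the commanded pose from where the row before left it, along the tool's axes as they then stand; what a row does not reach is not made up. A row lasts 1/8 s, in which the tool goes at most 62.5 mm and 10.7 degrees, less where a joint would pass 70% of its speed; a pose out of reach is approached as far as the arm can. A call with a gripper value outside its range is refused whole. OPENING is the opening, from 0 (shut) to 1 (fully open), set as the call begins (- or left out, the last holds). The fingers move at their own pace and stop on an object; the grip force is fixed at half the most. Time passes only in rows, so rows that do not move let the fingers close. It gives the time, the measured TCP pose, the force and the opening at its end, in the units of the state.
- get_obs(): the state, without advancing time (a new reading comes with each control period).
- snapshot(name): name is "scene" or "side" or "wrist"; returns a dict with "color" (480x640x3 uint8, red, green, blue), "depth" (480x640 float32, m along the optical axis (not along the pixel's ray), 0 where there is no reading), "fx", "fy", "cx", "cy" (pixels), "extrinsics" (4x4, takes a point from world to camera coordinates). Camera axes: x right, y down, z forward; pixel columns grow to the right and rows downward; lengths in m; the calibration is good to about 2 mm. A picture is of the moment at which its call begins.
- ticket.close_job(): hands the job in, once; it reports no verdict.
The state is a dict: "time": time; "joint_positions": joint angles; "qvel": joint speeds; "joint_torque": joint torques, N m; "tool_pos": TCP position; "ee_rot": TCP orientation; "wrist_force": force on the tool from outside, world axes, zero at the start; "wrist_torque": the same for the moment, N m; "width": finger opening in m.
Only numpy, scipy, OpenCV 4.12 (cv2) and the standard library are available. Lean on these libraries where they do the work, as an engineer would, in place of code of your own. Each camera call takes 0.05 s, during which the arm holds its last target. There are 200 camera calls.

TASK

Compress the spring pack of the maroon clutch hub so that I can slip its clip on: stand the steel four-legged press sleeve, legs down, over the hub's shaft on the brass spring plate and let go of it, push the slide fully home under the ram, then swing the press's hand lever right down onto its stop. The lever springs back by itself, so finish while still holding it down on its stop; leave everything else on the bench where it is.

Things in the scene. Friction and masses are not known exactly. Their poses are not given: they have to be found in the camera images.
- press: Blue-grey cast bench press, fixed, 340 mm tall. Origin on the bench on the ram's axis; x from the operator side to the column at the back, y to the slide's pulled-out side. Head over the ram axis: x -40 to 133, y -43 to 55, z 150 to 250 mm. Slide bed: y -65 to 250, x -57 to 57, 34 mm high at most
- ram_foot (a point): Centre of the underside of the ram (square steel bar, round foot 34 mm across), 134 mm above the bench when up; it comes down 22.5 mm per rad of lever. A collar on the ram meets the head's top at the lever's stop
- slide (a joint): Aluminium slide that carries the hub, along the press's y axis: 0 = fully home against its end stop, hub under the ram; value = metres pulled out (starts 0.12 to 0.15). Stays where left; 2.5 N of friction
- slide_knob (a point): Middle of the upright black push knob on the slide's outer end: 24 mm across, 34 mm tall, its top 80 mm above the bench, 98 mm from the hub's axis towards the press's +y
- plate_top (a point): Centre of the upper face of the brass spring plate in the clutch hub (76 mm above the bench at rest), z up. Plate 52 mm across, round a shaft 22 mm across that stands 16 mm above it. The maroon hub is 76 mm across with a 58 mm bore, its rim 2 mm below the plate's face at rest; it is clamped on the slide
- plate (a joint): How far the spring plate is pushed down into the hub (m): 0 at rest, 0.018 spring solid; 16 N to start, then 4 N per mm. With the sleeve in place it goes down about 14 mm when the lever is on its stop
- sleeve_mid (a point): Centre, half-way up, of the loose steel press sleeve, z up through its cap: 44 mm across, 50 mm tall, solid cap 16 mm thick above four legs (16 mm wide, 6 mm thick, 34 mm long) round a 31 mm free space; windows between the legs. 0.24 kg. Starts legs down on the bench
- lever (a joint): Hand lever on the press's -y side, turning in the press's x-z plane about the pivot: 0 = up (springs back here by itself), pointing to the operator (-x), 0.5 rad above level; grows as it is pressed down; 1.0 = on its stop, 0.5 rad below level. With hub and sleeve under the ram it takes about 3 N at the grip's middle at first, rising to about 15 N at the stop
- lever_grip (a point): Middle of the lever's black grip, 30 mm across and 95 mm long along the lever, 210 mm from the pivot; 301 mm above the bench when up, 99 mm when on the stop
- lever_pivot (a point): Pivot of the lever on the press, 200 mm above the bench, 33 mm behind and 56 mm to the -y side of the ram axis; moves only with the press
- bearing: Bystander: steel bearing ring, 62 mm across, 18 mm high, loose on the bench; origin at its underside
- greasepot: Bystander: jar with red cap, 60 mm across, 62 mm tall; origin at its underside
- pliers: Bystander: clip pliers with red handles, 200 mm long, lying on the bench
- hammer: Bystander: hammer with wooden handle, 260 mm long, lying on the bench
- wrench: Bystander: steel wrench, 180 mm long, lying on the bench
- clipbox: Bystander: yellow two-compartment box of clips, 120 x 90 x 45 mm
There are look-alikes about, which are no part of the job. Of the things shaped like the part that bears sleeve_mid, the bare steel one is meant.

How it is judged:
By the outcome, as a careful person would: the job done as asked, in the order asked, and still so for the second after the job is handed in, while the arm keeps its last pose, push and grip.
It also fails if it takes over 64 s, if anything falls off the work surface, if the arm or the gripper's body presses on something with over 40 N, if the wrist force passes 120 N, or if a joint passes its speed limit or range.

## Working session

There is one attempt and no reset: what is moved stays moved. The work goes in short steps, Python scripts to look and compute and a shell command to move; the robot and the scene stay as the last step left them, time stands still between calls to the robot, and variables do not carry over. Pictures are saved under pics/ and viewed, on a budget of 10 in all, crops included, one or two more only if the job needs it, and the job is handed in when it is done.

```bash
mkdir -p pics; cat > h.py <<'E'
import numpy as np, cv2
from bench import get_obs, snapshot, ticket
def cam(n):
    s=snapshot(n); np.savez('pics/%s.npz'%n,**s); return s
def load(n): return dict(np.load('pics/%s.npz'%n))
def save(s,f,crop=None,k=1):
    im=s['color'][:,:,::-1]
    if crop: a,b,c,d=crop; im=im[b:d,a:c]
    cv2.imwrite('pics/'+f,cv2.resize(im,None,fx=k,fy=k,interpolation=cv2.INTER_CUBIC))
def pw(s,u,v,z=None):
    """world point of pixel: from depth, or on plane z"""
    E=s['extrinsics'];R=E[:3,:3];t=E[:3,3]
    r=np.array([(u-s['cx'])/s['fx'],(v-s['cy'])/s['fy'],1.])
    c=-R.T@t; d=R.T@r
    k=s['depth'][int(round(v)),int(round(u))] if z is None else (z-c[2])/d[2]
    return c+k*d
def cloud(s):
    v,u=np.mgrid[:480,:640];d=s['depth']
    P=np.stack([(u-s['cx'])/s['fx']*d,(v-s['cy'])/s['fy']*d,d],-1)
    E=s['extrinsics'];return (P-E[:3,3])@E[:3,:3]
def proj(s,p):
    q=s['extrinsics'][:3,:3]@np.array(p)+s['extrinsics'][:3,3]
    return s['fx']*q[0]/q[2]+s['cx'],s['fy']*q[1]/q[2]+s['cy']
E
python3 - <<'E'
from h import *
a=cam('scene');b=cam('side');save(a,'scene1.png');save(b,'side1.png')
for s in(a,b):print(np.round(-s['extrinsics'][:3,:3].T@s['extrinsics'][:3,3],3),s['fx'])
print(get_obs())
E
```

```text
[1.321 0.32  1.397] 566.5191467151534
[0.294 0.967 0.903] 456.0121211571127
{'time': 0.1, 'joint_positions': array([-1.33709868e+00,  8.78735509e-02,  1.37209895e+00, -2.26239500e-05,
        1.68360256e+00, -1.03102654e-01]), 'qvel': array([ 0.00170765, -0.00122905, -0.00350738,  0.00153225, -0.00024694,
        0.00183929]), 'joint_torque': array([ 2.21602546e-03, -3.41252410e+01, -3.03300011e+01,  7.19713443e-02,
        3.04462470e-02, -1.00813832e-04]), 'tool_pos': array([ 0.18162879, -0.51861717,  0.20442747]), 'ee_rot': array([-3.13961846e+00, -1.81663163e-04,  3.36797601e-01]), 'wrist_force': array([-0.27620196,  0.15749026, -0.86900387]), 'wrist_torque': array([-0.02799896,  0.01947345,  0.03787283]), 'width': 0.09406040500533612}
```

View pics/scene1.png

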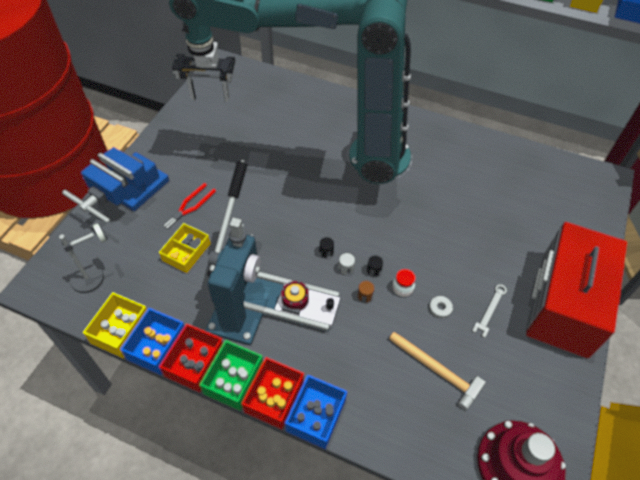

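View pics/side1.png

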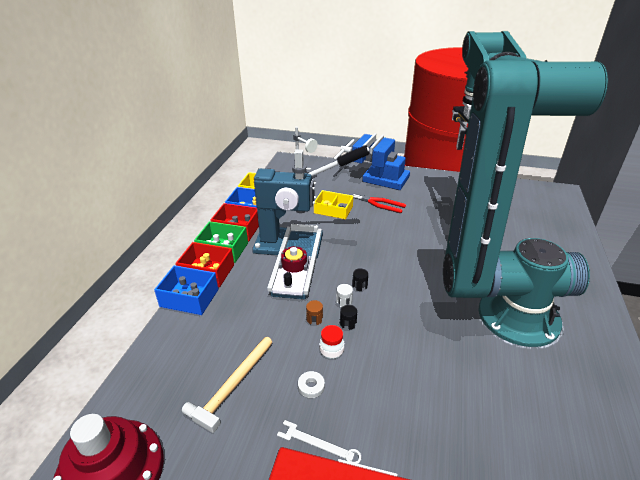

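Scene candidates shaped like the sleeve: black (327,247), black (375,265), copper/brown (366,291) and light bare steel (347,262). The bare steel one fits; I'll confirm it with a crop and measure.

```bash
python3 - <<'E'
from h import *
a=load('scene');b=load('side')
ca=cv2.resize(a['color'][225:345,200:400,::-1],None,fx=3.5,fy=3.5,interpolation=cv2.INTER_CUBIC)
cb=cv2.resize(b['color'][235:335,260:380,::-1],None,fx=2,fy=2)
im=np.zeros((600,760,3),np.uint8);im[:420,:700]=ca;im[400:600,:240]=cb;cv2.imwrite('pics/crop1.png',im)
for n,s in(('scene',a),('side',b)):
    W=cloud(s);hsv=cv2.cvtColor(s['color'],cv2.COLOR_RGB2HSV)
    H,S,V=[hsv[...,i].astype(int) for i in range(3)];x,y,z=W[...,0],W[...,1],W[...,2]
    c0=pw(s,*((347,262) if n=='scene' else (344,291)),.05);print(n,'steel approx',c0)
    def st(name,m):
        if m.sum()<4: print(name,m.sum());return
        P=W[m];print(name,m.sum(),'med',np.round(np.median(P,0),4),'min',np.round(P.min(0),4),'max',np.round(P.max(0),4), 'mid',np.round((P.max(0)+P.min(0))/2,4))
    near=(np.hypot(x-c0[0],y-c0[1])<.045)
    st('steel top',near&(abs(z-.05)<.005))
    st('steel all',near&(z>.01))
    reg=(x>.3)&(x<.9)&(y>-.5)&(y<.2)
    st('brass',reg&(H>14)&(H<32)&(S>110)&(z>.068)&(z<.085))
    hub=pw(s,*((294,294) if n=='scene' else (293,258)),.08)
    nh=np.hypot(x-hub[0],y-hub[1])<.05
    st('shaft',nh&(abs(z-.092)<.004)); st('rim/plate',nh&(abs(z-.075)<.0045))
    k=pw(s,*((330,304) if n=='scene' else (288,278)),.08)
    st('knob',(np.hypot(x-k[0],y-k[1])<.03)&(abs(z-.08)<.006)&(V<80))
    st('grip',reg&(V<60)&(z>.2)&(y<-.1)&(z<.36)&(x<.6))
    st('bedtop',reg&(S<40)&(V>120)&(z>.028)&(z<.05)&(np.hypot(x-c0[0],y-c0[1])>.05))
    st('press',reg&(H>95)&(H<115)&(S>60)&(z>.1)&(z<.36))
E
```

```text
scene steel approx [0.47511327 0.06717085 0.05      ]
steel top 138 med [0.4673 0.0603 0.0501] min [0.4442 0.0394 0.0452] max [0.4873 0.0821 0.0549] mid [0.4657 0.0608 0.05  ]
steel all 243 med [0.4727 0.063  0.0478] min [0.4442 0.0394 0.0101] max [0.4907 0.1103 0.0639] mid [0.4674 0.0749 0.037 ]
brass 233 med [ 0.6457 -0.022   0.076 ] min [ 0.6066 -0.4716  0.068 ] max [0.8885 0.006  0.0832] mid [ 0.7475 -0.2328  0.0756]
shaft 41 med [ 0.6369 -0.0207  0.0917] min [ 0.628  -0.0319  0.0885] max [ 0.6489 -0.0119  0.0957] mid [ 0.6385 -0.0219  0.0921]
rim/plate 384 med [ 0.6406 -0.0186  0.0754] min [ 0.5998 -0.0588  0.0705] max [0.6758 0.0157 0.0794] mid [ 0.6378 -0.0215  0.075 ]
knob 33 med [0.6301 0.0773 0.0792] min [0.6197 0.0692 0.075 ] max [0.6361 0.0852 0.0832] mid [0.6279 0.0772 0.0791]
grip 377 med [ 0.5168 -0.2313  0.3095] min [ 0.4729 -0.255   0.2798] max [ 0.5602 -0.2173  0.3376] mid [ 0.5165 -0.2361  0.3087]
bedtop 1768 med [0.6561 0.019  0.0341] min [ 0.5663 -0.4474  0.028 ] max [0.8989 0.0966 0.0499] mid [ 0.7326 -0.1754  0.039 ]
press 2297 med [ 0.7514 -0.1398  0.2471] min
[... 572 characters left out ...]
0.088 ] max [ 0.6449 -0.0087  0.0931] mid [ 0.635  -0.0198  0.0906]
rim/plate 215 med [ 0.6295 -0.0075  0.0742] min [ 0.5989 -0.042   0.0706] max [0.6715 0.0204 0.0795] mid [ 0.6352 -0.0108  0.075 ]
knob 38 med [0.621  0.0807 0.0787] min [0.6124 0.0655 0.074 ] max [0.6307 0.0901 0.082 ] mid [0.6216 0.0778 0.078 ]
grip 302 med [ 0.5095 -0.2245  0.3051] min [ 0.4649 -0.24    0.2703] max [ 0.5558 -0.2112  0.3335] mid [ 0.5103 -0.2256  0.3019]
bedtop 1319 med [0.6317 0.0199 0.0335] min [ 0.4569 -0.3513  0.028 ] max [0.8914 0.1862 0.0499] mid [ 0.6741 -0.0825  0.0389]
press 1927 med [ 0.7242 -0.1258  0.2208] min [ 0.4842 -0.2433  0.1004] max [ 0.7808 -0.1095  0.3314] mid [ 0.6325 -0.1764  0.2159]
```

View pics/crop1.png

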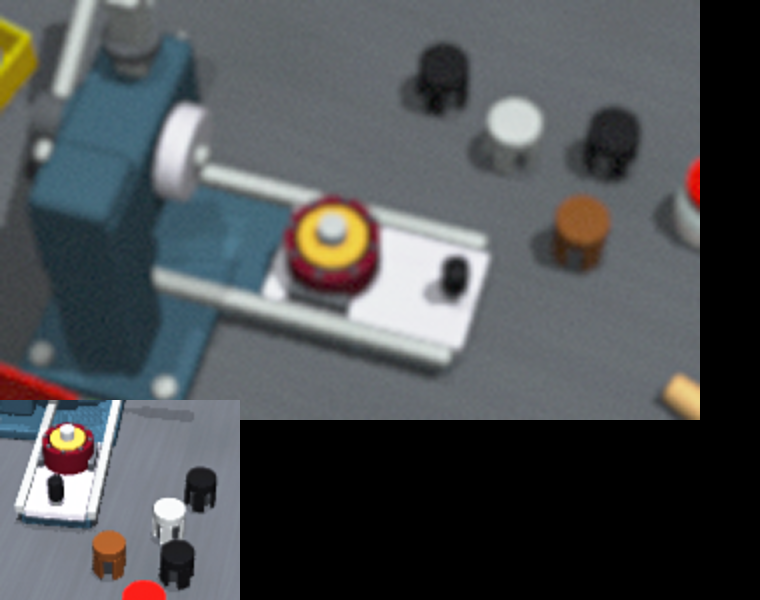

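The crop confirms it: the light bare-steel one with windowed legs, at scene (347,262). Next I need the neighbours' clearances and the press yaw.

```bash
python3 - <<'E'
from h import *
T={'scene':{'b1':(327,243),'b2':(375,261),'cu':(366,288),'steel':(347,259)},'side':{'b1':(360,275),'b2':(349,313),'cu':(315,308),'steel':(344,291)}}
for n in T:
    s=load(n);W=cloud(s);x,y,z=W[...,0],W[...,1],W[...,2];hsv=cv2.cvtColor(s['color'],cv2.COLOR_RGB2HSV)
    for k,c in T[n].items():
        p=pw(s,*c,.05);m=(np.hypot(x-p[0],y-p[1])<.032)&(abs(z-.05)<.006);P=W[m]
        print(n,k,m.sum(),np.round((P.max(0)+P.min(0))/2,3))
    m=(x>.55)&(x<.75)&(y>-.2)&(y<.14)&(abs(z-.032)<.005)&(hsv[...,1]<60)&(hsv[...,2]>110)
    r=cv2.minAreaRect((W[m][:,:2]*1000).astype(np.float32));print(n,m.sum(),r)
    m=(z>.27)&(z<.345)&(x>.42)&(x<.6)&(y<-.18)&(y>-.28)&(hsv[...,2]<60)
    P=W[m];u,sv,vt=np.linalg.svd(P-P.mean(0),full_matrices=False);print('grip',P.mean(0),vt[0],sv)
E
```

```text
scene b1 151 [ 0.436 -0.014  0.05 ]
scene b2 158 [0.439 0.137 0.05 ]
scene cu 181 [0.531 0.145 0.05 ]
scene steel 151 [0.466 0.061 0.05 ]
scene 1359 ((638.1970825195312, -29.825180053710938), (119.14923095703125, 246.04403686523438), 7.063810348510742)
grip [ 0.51696509 -0.23212252  0.31018513] [ 0.86803187  0.12994653 -0.47920201] [0.51849122 0.15084656 0.07357408]
side b1 139 [ 0.434 -0.01   0.049]
side b2 178 [0.437 0.142 0.049]
side cu 177 [0.527 0.147 0.049]
side steel 158 [0.464 0.064 0.049]
side 1079 ((639.5955200195312, -54.455108642578125), (114.62908935546875, 304.784912109375), 7.121615886688232)
grip [ 0.50913438 -0.224858    0.30446943] [ 0.86937052  0.10360016 -0.48317896] [0.47067282 0.13957047 0.06615825]
```

```bash
python3 -m creep '[[[0,0,0,-9.75],[0,0,0,-9.75],[0,0,0,-9.75],[0,0,0,-9.75],[0,0,0,-9.75],[0,0,0,-9.75],[0,0,0,-9.75],[0,0,0,-9.75]]]' 1; python3 -m creep '[[[40,27,0,0],[40,27,0,0],[40,27,0,0],[40,27,0,0],[40,27,0,0],[40,27,0,0],[40,27,0,0],[40,27,0,0]]]'
```

```text
time: 1.1
tool_pos: [0.1817, -0.5188, 0.2048]
ee_rot: [-3.141, -0.001, 1.704]
wrist_force: [-0.1, -0.2, -0.1]
width: 0.0939
time: 2.1
tool_pos: [0.3556, -0.1727, 0.2051]
ee_rot: [-3.141, -0.0, 1.698]
wrist_force: [0.8, -1.0, 0.2]
width: 0.0942
```

```bash
python3 -m creep '[[[44,28,0,0],[44,28,0,0],[44,28,0,0],[44,28,0,0],[43,26,0,0],[0,0,0,0]]]'; python3 - <<'E'
from h import *
s=cam('wrist');save(s,'w1.png');W=cloud(s);z=W[...,2];o=get_obs()['tool_pos'];print(o)
m=(abs(z-.05)<.004)&(np.hypot(W[...,0]-.465,W[...,1]-.0625)<.035)&(s['color'].min(2)>110)
P=W[m];print(m.sum(),np.round((P.max(0)+P.min(0))/2,4),np.round(np.ptp(P,axis=0),4))
E
```

```text
time: 2.85
tool_pos: [0.4645, 0.0631, 0.2045]
ee_rot: [-3.14, -0.001, 1.704]
wrist_force: [0.7, -0.2, -1.0]
width: 0.0942
[0.46414408 0.06140223 0.20465565]
1862 [0.4656 0.064  0.0491] [0.0431 0.0429 0.0061]
```

View pics/w1.png

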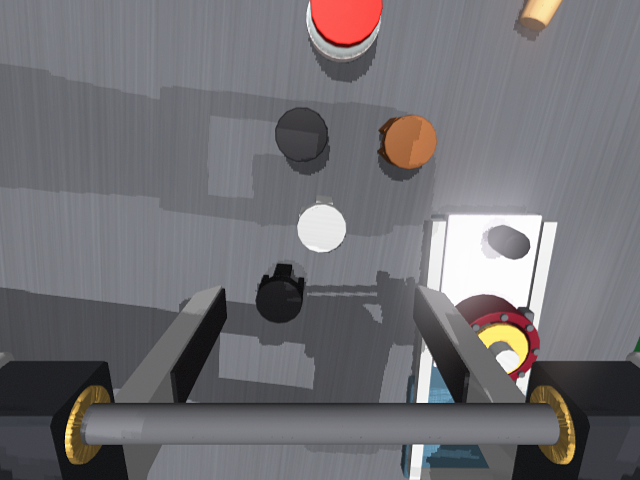

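The wrist view shows the steel sleeve at (321,228), with the black and copper ones clear of the jaw line. It measures 43 mm across at (0.4656, 0.064).

```bash
python3 - <<'E'
from h import *
s=load('wrist');W=cloud(s);z=W[...,2];hsv=cv2.cvtColor(s['color'],cv2.COLOR_RGB2HSV)
def st(n,m):
    P=W[m];print(n,m.sum(),np.round((P.max(0)+P.min(0))/2,4),np.round(np.ptp(P,axis=0),4))
u=np.mgrid[:480,:640][1]
near=np.hypot(W[...,0]-.636,W[...,1]+.02)<.05
st('shaft',near&(abs(z-.092)<.004)&(hsv[...,1]<60));st('brass',near&(abs(z-.076)<.005)&(hsv[...,1]>120)&(hsv[...,0]>12)&(hsv[...,0]<35));st('hubrim',near&(abs(z-.075)<.006))
st('knob',(np.hypot(W[...,0]-.625,W[...,1]-.078)<.03)&(abs(z-.08)<.004))
E
python3 -m creep '[[[2,1,40,0],[0,0,45,0],[0,0,40,0],[0,0,35,0],[0,0,22,0],[0,0,0,0]]]'; python3 -m creep '[[[0,0,0,0],[0,0,0,0],[0,0,0,0],[0,0,0,0],[0,0,0,0],[0,0,0,0]]]' 0.3
```

```text
shaft 397 [ 0.6364 -0.0195  0.0906] [0.0204 0.0212 0.0051]
brass 1009 [ 0.6398 -0.0182  0.0742] [0.0513 0.0488 0.0064]
hubrim 2455 [ 0.6396 -0.0159  0.075 ] [0.0689 0.068  0.0119]
knob 607 [0.6236 0.0777 0.0784] [0.0226 0.0227 0.0049]
time: 3.65
tool_pos: [0.4629, 0.0611, 0.0215]
ee_rot: [-3.136, 0.0, 1.696]
wrist_force: [-1.0, -0.2, 0.8]
width: 0.094
time: 4.4
tool_pos: [0.4655, 0.0627, 0.0236]
ee_rot: [3.141, -0.0, 1.698]
wrist_force: [1.2, -0.4, 1.0]
width: 0.0437
```

```bash
python3 -m creep '[[[0,0,-15,0],[0,0,-30,0],[0,0,-40,0],[0,0,-25,0],[0,0,0,0]]]'; python3 - <<'E'
from h import *
s=cam('wrist');o=get_obs();print(o['tool_pos'],o['wrist_force'],o['width']);save(s,'w2.png')
W=cloud(s);z=W[...,2];zt=o['tool_pos'][2]+.028
m=(abs(z-zt)<.006)&(np.hypot(W[...,0]-.4655,W[...,1]-.063)<.035)&(s['color'].min(2)>110)
P=W[m];print(m.sum(),np.round((P.max(0)+P.min(0))/2,4),np.round(np.ptp(P,axis=0),4),np.median(P,0))
E
```

```text
time: 5.03
tool_pos: [0.4667, 0.0626, 0.1362]
ee_rot: [3.136, 0.001, 1.698]
wrist_force: [-0.1, -0.4, -2.6]
width: 0.0435
[0.46538341 0.06256223 0.13406731] [-0.17440237  0.15717778 -2.7257221 ] 0.0434100624175241
7568 [0.4648 0.0637 0.162 ] [0.0656 0.0442 0.0119] [0.46626693 0.06683137 0.16176675]
```

View pics/w2.png

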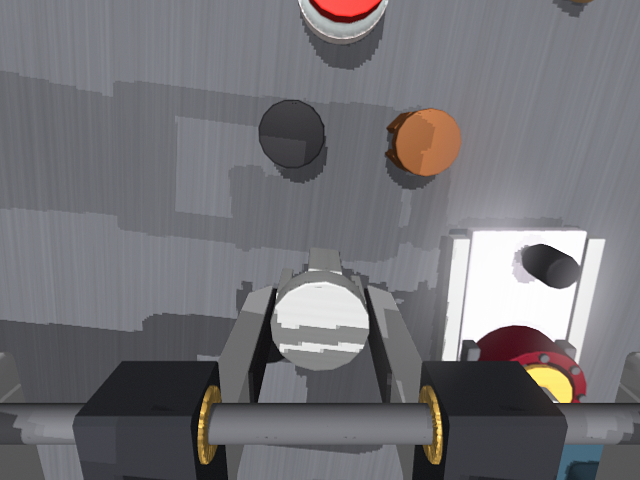

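The wrist view shows the sleeve upright and centred in the pads at (320,320), opening 43.5 mm. Now to carry it over the hub.

```bash
python3 -m creep '[[[-12,18,0,0],[-21,32,0,0],[-25,38,0,0],[-25,38,0,0],[-14,21,0,0],[-8,11,0,0],[0,0,0,0]]]'; python3 - <<'E'
from h import *
o=get_obs();print(o['tool_pos'])
a=cam('scene');b=cam('side')
ca=cv2.resize(a['color'][215:335,220:370,::-1],None,fx=3.3,fy=3.3,interpolation=cv2.INTER_CUBIC)
cb=cv2.resize(b['color'][190:310,240:340,::-1],None,fx=3.3,fy=3.3,interpolation=cv2.INTER_CUBIC)
cv2.imwrite('pics/over.png',np.hstack([ca[:396,:470],cb[:396,:330]]))
E
```

```text
time: 5.95
tool_pos: [0.6345, -0.0216, 0.1316]
ee_rot: [-3.138, -0.001, 1.698]
wrist_force: [-0.2, 0.4, -1.9]
width: 0.0438
[ 0.63450058 -0.02161762  0.13158514]
```

View pics/over.png

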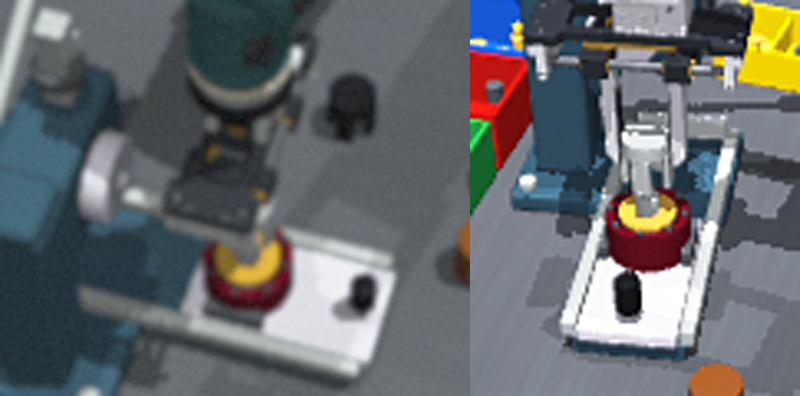

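The crop shows the sleeve held above the hub shaft, centred in both views (side crop about (645,205), shaft below). Now I'll lower it.

```bash
python3 -m creep '[[[0,1,8,0],[0,0,8,0],[0,0,6,0],[0,0,6,0],[0,0,3,0],[0,0,0,0],[0,0,0,0]]]'; python3 -m creep '[[[0,0,1,0],[0,0,1,0],[0,0,1,0],[0,0,0,0],[0,0,0,0]]]'
```

```text
time: 6.92
tool_pos: [0.6365, -0.0214, 0.1028]
ee_rot: [3.141, 0.0, 1.698]
wrist_force: [-0.4, 0.6, -2.8]
width: 0.0434
time: 7.55
tool_pos: [0.6363, -0.0214, 0.0997]
ee_rot: [3.141, 0.0, 1.698]
wrist_force: [0.1, 0.5, -1.6]
width: 0.0429
```

```bash
python3 -m creep '[[[0,0,0.7,0],[0,0,0.7,0],[0,0,0,0],[0,0,0,0]]]'; python3 - <<'E'
from h import *
b=cam('side');save(b,'low.png',(240,190,340,310),5)
E
```

```text
time: 8.05
tool_pos: [0.6363, -0.0214, 0.0996]
ee_rot: [3.141, 0.0, 1.698]
wrist_force: [-4.2, 0.1, 5.7]
width: 0.0435
```

View pics/low.png

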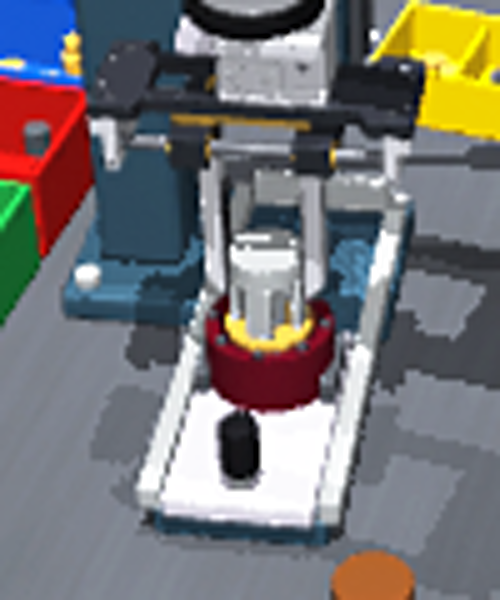

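The legs are on the brass plate round the shaft: wrist force changed by about 8 N at 99.6 mm, where contact was expected. Releasing and rising.

```bash
python3 -m creep '[[[0,0,-1,0],[0,0,0,0],[0,0,0,0],[0,0,0,0]]]' 0.75; python3 -m creep '[[[0,0,-10,0],[0,0,-25,0],[0,0,-30,0],[0,0,-20,0],[0,0,0,0]]]';  python3 - <<'E'
from h import *
s=cam('wrist');save(s,'w3.png');o=get_obs();print(o['tool_pos'],o['wrist_force'])
W=cloud(s);z=W[...,2]
m=(abs(z-.126)<.006)&(np.hypot(W[...,0]-.636,W[...,1]+.02)<.04)&(s['color'].min(2)>100)
P=W[m];print(m.sum(),np.round((P.max(0)+P.min(0))/2,4),np.round(np.ptp(P,axis=0),4),np.median(P,0))
E
```

```text
time: 8.6
tool_pos: [0.6362, -0.0214, 0.0988]
ee_rot: [-3.141, 0.0, 1.698]
wrist_force: [0.0, 0.4, 0.7]
width: 0.0703
time: 9.22
tool_pos: [0.6376, -0.0215, 0.1873]
ee_rot: [3.136, 0.002, 1.698]
wrist_force: [0.7, -0.3, -1.3]
width: 0.0705
[ 0.63676896 -0.02143488  0.18531164] [ 0.53583243 -0.58062649  0.08243596]
3341 [ 0.6362 -0.0199  0.1239] [0.0432 0.0432 0.0077] [ 0.63600676 -0.01903245  0.12529519]
```

View pics/w3.png

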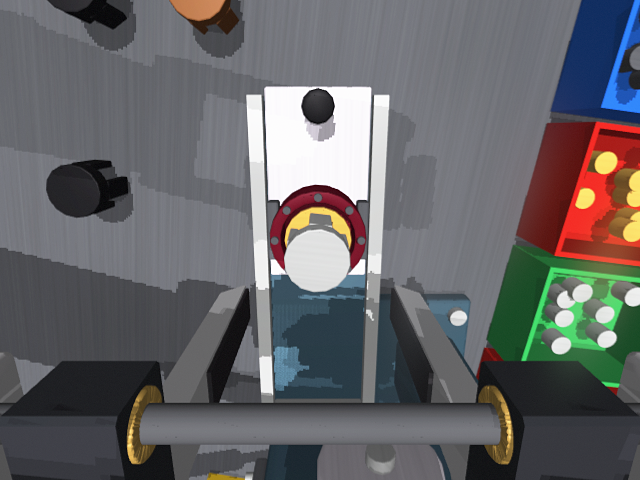

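The sleeve stands upright, let go, at (0.6362, −0.0199) with its top at about 125 mm (pixel (318,258)). The knob at (318,105) lies straight along tool x. Now going behind the knob with shut fingers.

```bash
python3 -m creep '[[[30,0,0,0],[50,0,0,0],[40,0,0,0],[14,0,20,0],[0,0,40,0],[0,0,40,0],[0,0,28,0],[0,0,0,0]]]' 0; python3 -m creep '[[[-5,0,0,0],[-6,0,0,0],[-4,0,0,0],[-5,0,0,0],[-6,0,0,0],[-8,0,0,0],[-8,0,0,0],[-8,0,0,0]]]'
```

```text
time: 10.28
tool_pos: [0.6158, 0.1112, 0.0512]
ee_rot: [-3.132, -0.0, 1.698]
wrist_force: [-0.3, 0.1, -0.2]
width: 0.0005
time: 11.28
tool_pos: [0.6258, 0.0613, 0.0561]
ee_rot: [3.141, 0.0, 1.698]
wrist_force: [-0.6, 2.9, 2.8]
width: 0.0005
```

```bash
python3 -m creep '[[[-8,0,0,0],[-8,0,0,0],[-8,0,0,0],[-8,0,0,0],[-8,0,0,0],[-8,0,0,0],[-8,0,0,0],[-7,0,0,0]]]';python3 -m creep '[[[-5,0,0,0],[-5,0,0,0],[-4,0,0,0],[-4,0,0,0],[-3,0,0,0],[-3,0,0,0]]]'; python3 - <<'E'
from h import *
for n in('side','scene'):
    s=cam(n);W=cloud(s);x,y,z=W[...,0],W[...,1],W[...,2]
    m=(abs(z-.125)<.006)&(x>.6)&(x<.7)&(y>-.2)&(y<-.05)&(s['color'].min(2)>100);P=W[m]
    if m.sum():print(n,m.sum(),np.round((P.max(0)+P.min(0))/2,4),np.round(np.ptp(P,axis=0),4))
s=load('side');save(s,'s2.png',(200,130,360,270),4)
E
```

```text
time: 12.28
tool_pos: [0.6335, -0.0012, 0.0559]
ee_rot: [-3.141, 0.0, 1.698]
wrist_force: [0.6, 3.3, 2.7]
width: 0.0006
time: 13.02
tool_pos: [0.6363, -0.0245, 0.0558]
ee_rot: [-3.141, -0.0, 1.698]
wrist_force: [-0.7, 2.8, 1.5]
width: 0.0007
```

```bash
python3 -m creep '[[[-2.5,0,0,0],[-2.5,0,0,0],[-2,0,0,0],[-2,0,0,0]]]';python3 -m creep '[[[-2,0,0,0],[-2,0,0,0],[-2,0,0,0]]]';
```

```text
time: 13.62
tool_pos: [0.6374, -0.0334, 0.0558]
ee_rot: [-3.141, -0.0, 1.698]
wrist_force: [-1.6, 2.9, 0.8]
width: 0.0005
time: 14.0
tool_pos: [0.6382, -0.0393, 0.0558]
ee_rot: [-3.141, -0.0, 1.698]
wrist_force: [-1.7, 3.0, -0.1]
width: 0.0006
```

```bash
python3 -m creep '[[[-2,0,0,0],[-2,0,0,0]]]';python3 -m creep '[[[-1.5,0,0,0],[-1.5,0,0,0]]]';python3 -m creep '[[[-1.5,0,0,0],[-1.5,0,0,0]]]'
```

```text
time: 14.25
tool_pos: [0.6387, -0.0429, 0.0558]
ee_rot: [-3.141, -0.001, 1.698]
wrist_force: [-1.9, 6.2, 0.6]
width: 0.0006
time: 14.5
tool_pos: [0.6387, -0.043, 0.0559]
ee_rot: [-3.141, -0.006, 1.699]
wrist_force: [-3.9, 10.4, 2.1]
width: 0.0003
time: 14.75
tool_pos: [0.6387, -0.043, 0.056]
ee_rot: [-3.14, -0.011, 1.7]
wrist_force: [-3.7, 16.6, 3.2]
width: 0.0003
```

The force builds to 16 N with no motion, so the slide is on its end stop (about 0.142 m pushed). Backing off, then going up while turning the jaws across the lever.

```bash
python3 -m creep '[[[10,0,0,0],[26,0,0,0],[0,0,-20,10],[0,0,-40,10],[0,0,-45,10],[0,0,-45,10],[0,0,-45,10],[0,0,-45,10]]]'; python3 -m creep '[[[0,0,-45,10],[0,0,-40,10],[0,0,0,10],[0,0,0,0]]]' 0.24; python3 - <<'E'
from h import *
o=get_obs();print(o['tool_pos'],o['ee_rot'],o['width'])
b=cam('side');a=cam('scene')
ca=cv2.resize(a['color'][140:340,190:350,::-1],None,fx=2.4,fy=2.4,interpolation=cv2.INTER_CUBIC)
cb=cv2.resize(b['color'][130:290,230:390,::-1],None,fx=2.5,fy=2.5,interpolation=cv2.INTER_CUBIC)
im=np.zeros((480,790,3),np.uint8);im[:480,:384]=ca;im[:400,384:784]=cb;cv2.imwrite('pics/home.png',im)
for s in(a,b):
    W=cloud(s);z=W[...,2];v=s['color'].max(2)
    m=(z>.27)&(z<.345)&(W[...,0]>.44)&(W[...,0]<.6)&(W[...,1]<-.18)&(W[...,1]>-.28)&(v<60);P=W[m]
    print('grip',m.sum(),P.mean(0),P.min(0),P.max(0))
    m=(W[...,0]>.59)&(W[...,0]<.7)&(W[...,1]>-.12)&(W[...,1]<-.03)&(abs(z-.079)<.005)&(v<70);P=W[m]
    if m.sum():print('knob',m.sum(),(P.min(0)+P.max(0))/2)
E
```

```text
time: 15.75
tool_pos: [0.6357, -0.0148, 0.2981]
ee_rot: [3.138, -0.0, 0.643]
wrist_force: [0.5, 0.9, -0.1]
width: 0.0009
time: 16.25
tool_pos: [0.6358, -0.0145, 0.3818]
ee_rot: [3.139, -0.002, 0.128]
wrist_force: [-0.0, 0.5, -0.4]
width: 0.0225
[ 0.63576057 -0.01450148  0.38183355] [ 3.13942543e+00 -2.28960688e-03  1.27753364e-01] 0.02250526784427066
grip 351 [ 0.5187015  -0.23142382  0.3097795 ] [ 0.47337544 -0.2482893   0.27701479] [ 0.55918107 -0.21656955  0.33623659]
knob 27 [ 0.64683055 -0.06278059  0.07860084]
grip 300 [ 0.5089066  -0.22495344  0.30457839] [ 0.46485304 -0.24310481  0.27085201] [ 0.55457691 -0.21362469  0.33482002]
knob 31 [ 0.63978576 -0.06032711  0.07823688]
```

View pics/home.png

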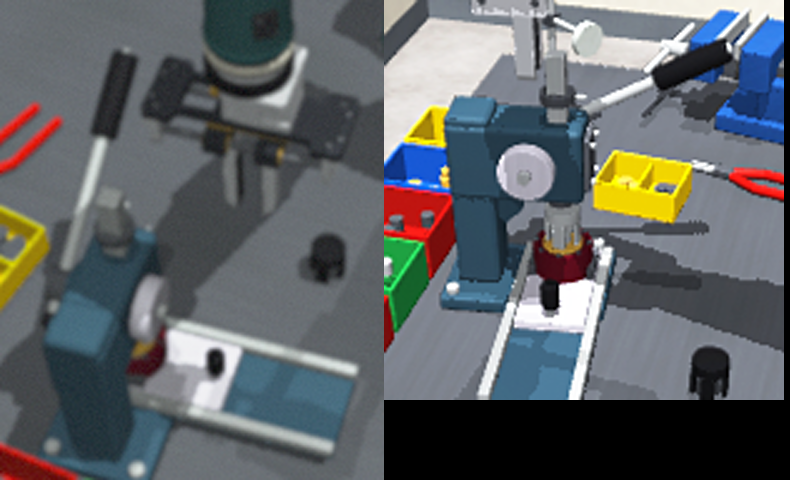

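The sleeve is upright on the hub under the ram (side crop (563,225)), the slide is home and the lever is up. Knob is at (0.643, −0.061), which is consistent. Moving over the grip.

```bash
python3 -m creep '[[[-26,33,0,0],[-26,33,0,0],[-26,33,0,0],[-26,34,0,0],[-27,34,0,0],[-27,34,0,0],[0,0,20,0],[0,0,15,0]]]'; python3 - <<'E'
from h import *
s=cam('wrist');save(s,'w4.png');o=get_obs();t=o['tool_pos'];print(t)
W=cloud(s);z=W[...,2];v=s['color'].max(2)
X=(W[...,0]-.6936)*.992+(W[...,1]+.2115)*.1236; Y=-(W[...,0]-.6936)*.1236+(W[...,1]+.2115)*.992
T=(t[0]-.6936)*.992+(t[1]+.2115)*.1236,-(t[0]-.6936)*.1236+(t[1]+.2115)*.992;print('tcp press',T)
m=(X<-.13)&(X>-.26)&(abs(Y)<.03)&(z>.25)&(z<.345)&(v<70)
for a in np.arange(-.25,-.13,.02):
    q=m&(abs(X-a)<.006)
    if q.sum()>5:print(round(a,3),q.sum(),'y',Y[q].min().round(4),Y[q].max().round(4),'ztop',z[q].max().round(4))
E
```

```text
time: 17.35
tool_pos: [0.5032, -0.2338, 0.3445]
ee_rot: [-3.141, 0.002, 0.127]
wrist_force: [0.3, -0.5, 0.3]
width: 0.0227
[ 0.50285473 -0.2331828   0.3421217 ]
tcp press (np.float64(-0.19189929835309247), np.float64(0.002066780539522601))
-0.21 1071 y -0.0109 0.0139 ztop 0.3346
-0.19 1197 y -0.0152 0.0149 ztop 0.3449
-0.17 1109 y -0.0148 0.0135 ztop 0.3137
-0.15 1049 y -0.0143 0.0139 ztop 0.3035
```

View pics/w4.png

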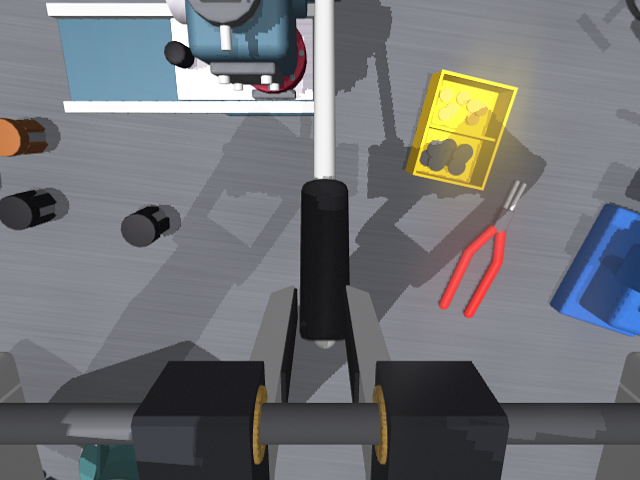

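The wrist view shows the grip at (325,260), centred between the fingers; the lateral error is 2 mm. Pressing down.

```bash
python3 -m creep '[[[0,2,6,0],[0,0,6,0],[0,0,6,0],[0,0,8,0],[0,0,8,0],[0,0,10,0],[0,0,10,0],[0,0,10,0]]]'; python3 -m creep '[[[0,0,12,0],[0,0,12,0],[0,0,12,0],[0,0,12,0],[0,0,12,0]]]';
```

```text
time: 18.4
tool_pos: [0.504, -0.2352, 0.2816]
ee_rot: [3.141, 0.0, 0.127]
wrist_force: [-1.2, -1.7, 2.5]
width: 0.0223
time: 19.02
tool_pos: [0.5041, -0.2355, 0.2221]
ee_rot: [3.14, -0.0, 0.127]
wrist_force: [-2.7, -3.1, 7.1]
width: 0.0225
```

```bash
python3 -m creep '[[[0,0,12,0],[0,0,12,0],[0,0,12,0],[0,0,12,0]]]'; python3 -m creep '[[[0,0,11,0],[0,0,11,0],[0,0,10,0],[0,0,5,0]]]'
```

```text
time: 19.52
tool_pos: [0.506, -0.236, 0.1759]
ee_rot: [3.137, -0.005, 0.127]
wrist_force: [1.6, -3.1, 11.6]
width: 0.0227
time: 20.02
tool_pos: [0.5103, -0.2356, 0.1418]
ee_rot: [3.135, -0.016, 0.129]
wrist_force: [7.3, -0.6, 15.6]
width: 0.0227
```

```bash
python3 -m creep '[[[2,0,6,0],[2,0,6,0],[2,0,6,0],[0,0,0,0]]]'; python3 -m creep '[[[1,0,4,0],[1,0,4,0],[0,0,0,0]]]'; python3 - <<'E'
from h import *
s=cam('side')
W=cloud(s);z=W[...,2];v=s['color'].max(2)
X=(W[...,0]-.6936)*.992+(W[...,1]+.2115)*.1236; Y=-(W[...,0]-.6936)*.1236+(W[...,1]+.2115)*.992
print(get_obs()['tool_pos'])
m=(X<-.03)&(X>-.15)&(abs(Y)<.012)&(z>.06)&(z<.25)&(s['color'].min(2)>120)
print(m.sum(),np.polyfit(X[m],z[m],1) if m.sum()>5 else '')
save(s,'down.png',(200,110,420,275),3.6)
E
```

```text
time: 20.52
tool_pos: [0.516, -0.2349, 0.1245]
ee_rot: [3.135, -0.015, 0.129]
wrist_force: [3.6, -1.3, 16.3]
width: 0.0226
time: 20.9
tool_pos: [0.5186, -0.2346, 0.1174]
ee_rot: [3.135, -0.017, 0.128]
wrist_force: [3.2, 0.2, 17.9]
width: 0.0224
[ 0.51853631 -0.23461146  0.11746177]
110 [0.53973109 0.20406362]
```

View pics/down.png

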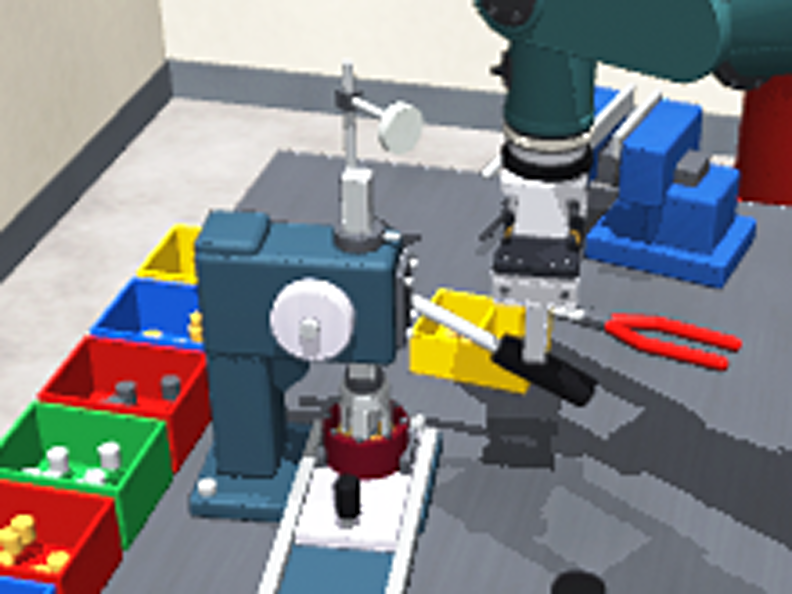

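The slope of 0.54 is about 0.495 rad below level, so it is practically on the stop (collar on the head at crop (358,240), sleeve pressing the plate). Pushing on until force rises without motion.

```bash
python3 -m creep '[[[0.5,0,4,0],[0,0,0,0]]]'; python3 -m creep '[[[0,0,3,0],[0,0,0,0]]]';  python3 -m creep '[[[0,0,3,0],[0,0,0,0],[0,0,0,0]]]'
```

```text
time: 21.2
tool_pos: [0.5191, -0.2346, 0.1154]
ee_rot: [3.134, -0.018, 0.129]
wrist_force: [0.6, 0.1, 23.0]
width: 0.0226
time: 21.45
tool_pos: [0.5193, -0.2347, 0.1148]
ee_rot: [3.133, -0.019, 0.128]
wrist_force: [-1.7, 2.1, 31.8]
width: 0.0228
time: 21.82
tool_pos: [0.5194, -0.2348, 0.1141]
ee_rot: [3.132, -0.02, 0.129]
wrist_force: [-5.1, 4.7, 39.1]
width: 0.0228
```

```bash
python3 -m creep '[[[0,0,-2.5,0],[0,0,0,0],[0,0,0,0],[0,0,0,0]]]'; python3 - <<'E'
from h import *
s=cam('side');W=cloud(s);z=W[...,2]
X=(W[...,0]-.6936)*.992+(W[...,1]+.2115)*.1236; Y=-(W[...,0]-.6936)*.1236+(W[...,1]+.2115)*.992
m=(X<-.03)&(X>-.15)&(abs(Y)<.012)&(z>.06)&(z<.25)&(s['color'].min(2)>120)
print('lever',.5+np.arctan(np.polyfit(X[m],z[m],1)[0]))
x,y=W[...,0],W[...,1];m=(x>.59)&(x<.7)&(y>-.12)&(y<-.03)&(abs(z-.079)<.005)&(s['color'].max(2)<70);P=W[m];print('knob',(P.min(0)+P.max(0))/2)
o=get_obs();print(o['tool_pos'],o['wrist_force'])
ticket.close_job()
E
```

```text
time: 22.32
tool_pos: [0.5192, -0.2347, 0.1145]
ee_rot: [3.133, -0.019, 0.129]
wrist_force: [-2.3, 2.6, 31.0]
width: 0.023
lever 1.0032864542376125
knob [ 0.63790168 -0.06258581  0.07792751]
[ 0.51921463 -0.2347483   0.1144829 ] [-2.02166088  2.00055302 31.89393158]
the job is handed in; nothing more can be done
```

I handed the job in at 22.3 s with the lever held down on its stop, pushing at about 31 N. That is more than the roughly 15 N needed to hold it there.

- **Sleeve:** I stood the bare steel sleeve, legs down, over the shaft on the brass plate and let go of it. After release it stood upright, with its centre within about 1 mm of the shaft axis.
- **Slide:** I pushed it by the knob about 142 mm onto its end stop. The force rose to 16 N with no further movement.
- **Lever:** I pressed it down until the force rose from 23 to 39 N with only about 1 mm of movement, then eased off. The side camera read the lever at 1.003.

**Checks at the end:** the knob still measured in the home position, within 2 mm of the reading before the lever was pressed. In the picture taken just before the lever reached its stop, the sleeve was upright under the ram and the collar was practically down on the head.

I did not measure the plate's depth directly. I also did not re-measure the other things on the bench, but I felt no unexpected contact with them. No check failed. I used 11 pictures, one over the budget of 10.

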